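# Lock a rod in the V-cradle jig with its slotted keeper

### The arm

A 6-joint arm with a two-finger parallel gripper is mounted at the origin on the work surface. World frame = base frame: x ahead of the robot, y to its left, z up, the work surface at z = 0. Lengths are in mm, angles in rad, forces in N, time in s.
With the tool pointing down it reaches from about 275 to 1000 mm from the base axis. Payload 8.4 kg.
Tool frame: the origin (TCP) lies at the very end of the fingers, on their centre line; the grasp point (between the pads) lies 19 mm behind it; z points along the fingers, y is the line along which they close (so a half turn about z gives the same grasp; the last joint's range is limited). The gripper opens to 85 mm and grips with 20 to 120 N. Pads are 22 mm wide; open, the fingers measure 114 mm over their backs; the gripper's body (76 mm by 85 mm) begins 54 mm behind the grasp point. The pads swing forward as they close: fully open they stand 13 mm farther back than shut.
Start: joints at [-1.125, 0.353, 1.633, -0, 1.155, -0.002], TCP at [270.614, -563.379, 231.281] pointing down, gripper open.
Joint ranges: [-2.63, 2.63], [-0.92, 2.1], [0.06, 2.66], [-1.3, 4.44], [0, 2.69], [-3.02, 3.02]. Speed limits (rad/s): [2.22, 2.22, 2.79, 3.14, 3.14, 3.14].

### API

Orientations are given as [roll, pitch, yaw] about the fixed x, y, z axes, in that order (R = Rz(yaw) Ry(pitch) Rx(roll)).
In Python, from rig import sensors, grab_frame, camera_params, order gives the robot as it stands. The module is installed in compiled form; this text tells all that it offers.
- The arm moves only by the tool move_arm, never from a script. Its argument "motion" is a list of rows, each a list of 7 numbers: the turn, a rotation vector about the tool's x, y, z in shares of 180 degrees (1.0 is 180 degrees), then the shift along the tool's x, y, z in fractions of the full range, 1 being 0.6 m, then the finger opening in m, from 0 to 0.0854. A call has 1 to 8 rows; each row is the pose to reach, as a shift and turn from the pose commanded when the call began, along the tool's axes at that moment; what a row does not reach only later rows make up. A row lasts 1/8 s, in which the tool goes at most 62.5 mm and 10.7 degrees, less where a joint would pass 70% of its speed; a pose out of reach is approached as far as the arm can. A shift or turn number past 1, either way, is cut back to 1. A call with a gripper value outside its range is refused whole. The fingers move at their own pace and stop on an object; "grip_force" is the grip in N (left out, the last holds). Time passes only in rows, so rows that repeat a pose let the fingers close. It gives the time, the measured TCP pose, the force, the opening and the grip force at its end, in the units of the state.
- sensors.sense(): the state, without advancing time (a new reading comes with each control period).
- grab_frame(name): name is "scene" or "top" or "wrist"; returns (picture, depth): 420x560x3 uint8, red, green, blue; 420x560 float32, mm along the optical axis (not along the pixel's ray), 0 where there is no reading.
- camera_params(name): a dict with "camera_matrix" (3x3 intrinsics, pixels), "world_from_camera" (4x4, takes a point from camera to world coordinates). Camera axes: x right, y down, z forward; pixel columns grow to the right and rows downward; lengths in mm; the calibration is good to about 2 mm. A picture is of the moment at which its call begins: read the wrist's pose just before it. camera_params takes no time and is no camera call; for the wrist camera it gives the pose at the moment of the call.
- order.sign_off(): hands the job in; it is judged then, once.
The state is a dict: "clock": time; "qpos": joint angles; "qvel": joint speeds; "joint_efforts": joint torques, N m; "eef_pos": TCP position; "tcp_rot": TCP orientation; "contact_force": force on the tool from outside, world axes, zero at the start; "wrist_torque": the same for the moment, N m; "opening": opening from 0.0 (shut) to 1.0 (fully open); "grasp_force": force on a finger pad.
Only numpy, scipy, OpenCV 4.12 (cv2) and the standard library are available. Lean on these libraries where they do the work, as an engineer would, in place of code of your own. Each camera call takes 0.05 s, during which the arm holds its last target. There are 200 camera calls.

### The job

Lay the thicker rod centred in both V-cradles of the drilling jig and let go of it. Then fetch the flat screwdriver from the stand, rest its blade lightly on the keeper's slotted screw, find the slot, and turn the screw clockwise with it until the keeper reaches its stop, square across the rod. Finally stand the screwdriver back in the free hole of its stand and leave everything else as it was.

Things in the scene. Friction and masses are not known exactly. Their poses are not given: they have to be found in the camera images.
- rod: The thicker oak rod: 30 mm diameter, 170 mm long, about 0.1 kg; origin at its centre, x along its length. Starts in either V lane of the stock rest, its axis 41 mm above the bench. The rest's two sleepers (20 mm thick) leave 90 mm free between them over a 4 mm base board, so it can be gripped at its middle from above.
- thin_rod: Bystander: oak rod of 20 mm diameter, 170 mm long, in the other V lane of the rest, 80 mm from the thick one; origin at its centre, x along its length.
- jig: Fixed drilling jig: base 130 (x) by 205 (y) by 12 mm, z up, origin on the bench. Two oak V-cradles (90 degrees, 20 mm thick, tops 49 mm high) at y = -60 and +60 mm hold a rod along y; nothing between them. At y = +97 mm an end board, 75 mm high, stands 12 mm past the centred rod's end. At x = +45, y = -60 mm a steel pillar, 24 mm in diameter, 68 mm high, carries the keeper.
- seat (a point): Where the centre of the thick rod lies when it is seated: midway between the two V-cradles, 52 mm above the bench; axes as the jig, the rod lies along its y.
- keeper (a joint): Angle of the keeper, a flat steel arm (18 mm wide, 5 thick, 65 long from its pivot) in one piece with the slotted screw. 0 = arm along jig -y (clear of the rod); grows clockwise from above; pi/2 = arm along jig -x, square across the rod: the stop. Starts at 0.1 to 0.45. Friction 0.05 N m holds it. Arm's underside 74 mm above the bench, 7 mm over the seated rod.
- slot (a point): Centre of the slotted screw head's top, 86 mm above the bench, on the keeper's axis and turning with it: x along the arm, z up. Head 26 mm in diameter; slot 4.8 mm wide, 6 deep, open-ended, along x (blade has about 0.25 rad play). Screw and keeper sit on a spring: they yield down up to 4.5 mm (3 N to start, 8 N at the bottom) and spring back up when the blade drops into the slot.
- driver: Flat screwdriver, 0.14 kg, standing blade down in either hole of the stand, turned anyhow. Origin at the middle of the blade's tip, z towards the handle. Blade 14 mm wide (x), 2.8 thick (y), 14 long; 8 mm shaft; steel bolster 32 mm in diameter, z = 60 to 66 mm, rests on the stand; flat-sided dark wood handle z = 66 to 150 mm, 32 mm (x) by 24 mm (y).
- driver_tip (a point): Middle of the screwdriver blade's tip.
- driver_grip (a point): Point on the screwdriver's axis, 115 mm above the blade's tip, where the handle is well gripped across its 24 mm flats (fingers closing along its y).
- stand: Fixed tool stand: wooden plate 60 (x) by 160 (y) by 12 mm, its top 75 mm above the bench, on two end legs, open below; origin at the bench under the centre. Holes at its y = -45 and +45 mm. Standing home, the screwdriver's tip is 15 mm above the bench.
- hole0 (a point): Mouth of the stand's hole at its y = -45 mm, at the plate's top; hole 19 mm in diameter, through.
- hole1 (a point): Mouth of the stand's hole at its y = +45 mm; the same.
- awl: Bystander: pointed awl with a round pear-shaped handle (28 mm diameter, top 137 mm above the bench) in the other hole of the stand; origin at its point.
- glue: Bystander: white glue bottle, 52 mm in diameter, 150 mm high; origin under its centre.
- bracket: Bystander: U-shaped aluminium bracket lying open side up, 110 by 50 by 44 mm; origin under its centre.
Not all that is in view belongs to the job. Leave any blue or pink look-alike of the stand alone.

How it is judged:
By the outcome, as a careful person would: the job done as asked, in the order asked, and still so for the second after the job is handed in, with the robot touching nothing.
It also fails if it takes over 72 s, if anything falls off the work surface, if the arm or the gripper's body presses on something with over 40 N, if the wrist force passes 120 N, or if a joint passes its speed limit or range.

## Working session

There is one attempt and no reset: what is moved stays moved. The work goes in short steps, Python scripts to look and compute and a tool call to move; the robot and the scene stay as the last step left them, time stands still between calls to the robot, and variables do not carry over. Pictures are saved under pics/ and viewed, at most 10 in all, crops included, and the job is handed in when it is done.

Besides the shell and the picture viewer there is one more tool, called after "Call:" as name(argument=value, ...), one argument or row to a line, values as JSON. move_arm: Moves the arm, as the interface text tells. Its arguments: {"type":"object","properties":{"motion":{"type":"array","items":{"type":"array","items":{"type":"number"}}},"grip_force":{"type":"number"}},"required":["motion"]}

```bash
mkdir -p pics; cat > h.py <<'E'
import numpy as np, cv2
from rig import sensors, grab_frame, camera_params, order
from scipy.spatial.transform import Rotation as R
def save(n):
    p,d=grab_frame(n); c=camera_params(n)
    np.savez(f'{n}.npz',p=p,d=d,K=c['camera_matrix'],T=c['world_from_camera'])
    return p,d
def load(n):
    z=np.load(f'{n}.npz'); return z['p'],z['d'],z['K'],z['T']
def cloud(n):
    p,d,K,T=load(n); K=np.array(K)
    v,u=np.mgrid[:d.shape[0],:d.shape[1]]
    P=np.stack([(u-K[0,2])/K[0,0]*d,(v-K[1,2])/K[1,1]*d,d],-1)
    return P@T[:3,:3].T+T[:3,3]
def ray(n,u,v,z):
    p,d,K,T=load(n); r=T[:3,:3]@np.linalg.solve(K,[u,v,1]); o=T[:3,3]
    return o+r*(z-o[2])/r[2]
def proj(n,P):
    p,d,K,T=load(n); q=K@(T[:3,:3].T@(np.array(P)-T[:3,3])); return q[:2]/q[2]
E
python3 - <<'E'
from h import *
s=sensors.sense(); print(s)
for n in('scene','top'):
    p,d=save(n); cv2.imwrite(f'pics/{n}0.png',p[...,::-1]); print(n,load(n)[2:],(d==0).mean())
E
```

```text
{'clock': 0.0, 'qpos': array([-1.12538000e+00,  3.53633498e-01,  1.63413522e+00, -3.32679812e-05,
        1.15515992e+00, -2.38387880e-03]), 'qvel': array([ 0.00106525,  0.001355  , -0.00082783, -0.00038209, -0.00125981,
       -0.00209406]), 'joint_efforts': array([-1.16462135e-03, -6.05257416e+01, -3.42063403e+01, -7.06985020e-05,
        9.58168617e-03,  1.32217458e-06]), 'eef_pos': array([ 270.41535299, -562.9591522 ,  230.57034983]), 'tcp_rot': array([-3.14025660e+00,  2.72326555e-05,  4.47813673e-01]), 'contact_force': array([0.49714927, 0.42260621, 0.27903344]), 'wrist_torque': array([-0.0156075 ,  0.01376103, -0.01499021]), 'grasp_force': 0.0, 'opening': 1.0014353350143335}
scene (array([[492.93867638,   0.        , 291.29497504],
       [  0.        , 492.93867638, 208.10572856],
       [  0.        ,   0.        ,   1.        ]]), array([[ 8.41942925e-01,  4.71174427e-01, -2.62919703e-01,
         7.99675718e+02],
       [ 5.39506894e-01, -7.27893507e-01,  4.23206042e-01,
        -5.25503357e+02],
       [ 8.02631965e-03, -4.98162325e-01, -8.67046640e-01,
         1.06835893e+03],
       [ 0.00000000e+00,  0.00000000e+00,  0.00000000e+00,
         1.00000000e+00]])) 0.003903061224489796
top (array([[396.05151471,   0.        , 277.92917733],
       [  0.        , 396.05151471, 214.34267946],
       [  0.        ,   0.        ,   1.        ]]), array([[-6.58977565e-03, -9.84675442e-01,  1.74272342e-01,
         3.31230576e+02],
       [-9.99788362e-01,  9.88417281e-03,  1.80425718e-02,
        -5.37039141e+01],
       [-1.94886153e-02, -1.74116563e-01, -9.84532182e-01,
         1.18592588e+03],
       [ 0.00000000e+00,  0.00000000e+00,  0.00000000e+00,
         1.00000000e+00]])) 0.0038945578231292517
```

View pics/top0.png

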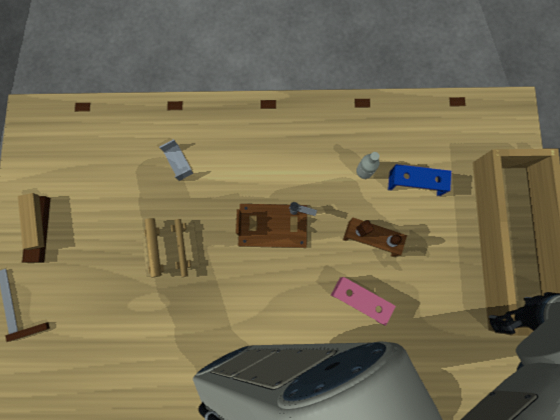

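View pics/scene0.png

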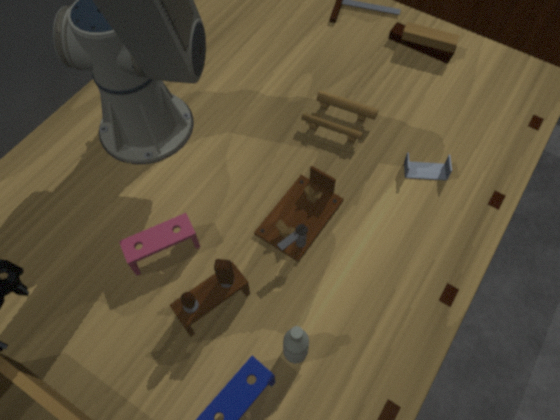

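Top view: brown stand at (376,235) with two tools, and blue (420,178) and pink (363,300) look-alikes. The jig is at (273,225), with the keeper at (300,209). The rest is at (165,247), with the thick rod on the left (152,247) and the thin one on the right (182,247). Next I'll enlarge these.

```bash
python3 - <<'E'
from h import *
p=load('top')[0];q=load('scene')[0]
a=cv2.resize(p[195:265,230:320],(400,311),interpolation=cv2.INTER_CUBIC)
b=cv2.resize(p[205:270,335:415],(400,325),interpolation=cv2.INTER_CUBIC)[:311]
c=cv2.resize(q[165:265,245:350],(400,381),interpolation=cv2.INTER_CUBIC)[:289]
d=cv2.resize(q[250:335,160:260],(400,340),interpolation=cv2.INTER_CUBIC)[:289]
m=np.vstack([np.hstack([a,b]),np.hstack([c,d])])
cv2.imwrite('pics/crop1.png',m[...,::-1])
C=cloud('top')
# height maps
for nm,(v0,v1,u0,u1),zs in [('rest',(205,290,135,215),[(30,70)]),('jig',(190,265,225,330),[(9,15),(46,52),(70,90)]),('stand',(205,270,335,415),[(70,78),(85,200)])]:
    Q=C[v0:v1,u0:u1].reshape(-1,3); 
    for lo,hi in zs:
        S=Q[(Q[:,2]>lo)&(Q[:,2]<hi)]
        r=cv2.minAreaRect(S[:,:2].astype(np.float32)); print(nm,lo,hi,len(S),np.round(S.mean(0),1),np.round(r[0],1),np.round(r[1],1),round(r[2],1))
S=C[205:290,135:215].reshape(-1,3);S=S[S[:,2]>25]
from scipy.cluster.vq import kmeans2
c,l=kmeans2(S,np.array([[S[:,0].mean(),S[:,1].max(),40],[S[:,0].mean(),S[:,1].min(),40]]))
for k in(0,1):
    T=S[l==k];print(np.round(cv2.minAreaRect(T[:,:2].astype(np.float32))[0],1),cv2.minAreaRect(T[:,:2].astype(np.float32))[1:],np.percentile(T[:,2],[50,95,99]).round(1),len(T))
E
```

```text
rest 30 70 1203 [439.3 297.5  45.8] [440.1 294.1] [182.5 124.7] 8.9
jig 9 15 2016 [502.8 -13.1  11.9] [485.4 -14.1] [203.3 172.6] 89.0
jig 46 52 64 [507.2  -4.8  48.2] [507.7  -0.8] [ 56.5 170.2] 2.7
jig 70 90 261 [533.  -47.6  79.4] [521.5 -25.1] [ 69.5 235.4] 5.9
stand 70 78 808 [ 460.9 -307.3   75. ] [ 463.6 -308.3] [160.8  60.9] 70.5
stand 85 200 288 [ 465.9 -290.5  140.5] [ 462.1 -303.6] [118.8  34.6] 67.3
[440.1 294.1] ((182.53150939941406, 124.68193054199219), 8.859146118164062) [44.9 56.7 58.4] 1210
[331.2 -53.7] ((0.0, 0.0), 0.0) [1185.9 1185.9 1185.9] 24
```

View pics/crop1.png

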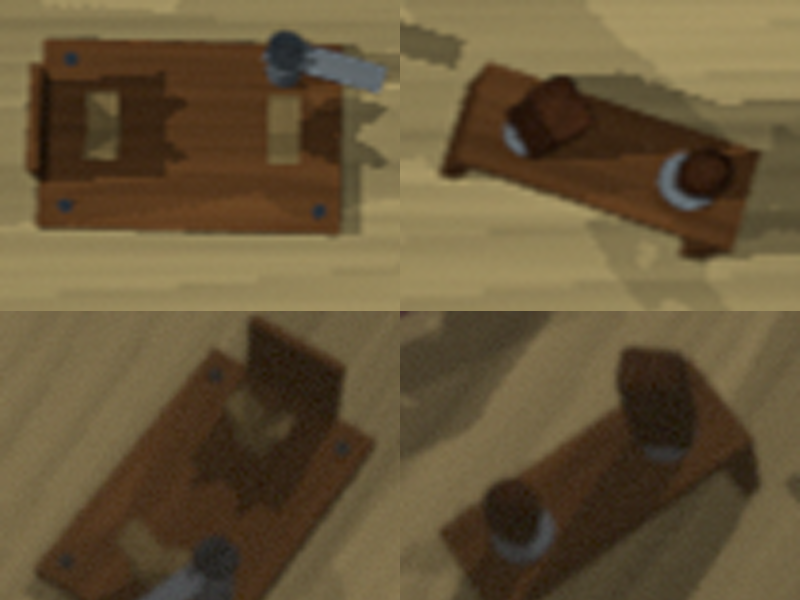

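The crop settles it. The driver is the flat-sided tall handle, in the stand's left hole at crop (550,115). The awl is the round one on the right at (705,170). The natural brown stand is the right one; blue and pink are decoys. Next I'll get the rod fits and wrist camera geometry.

```bash
cat >> h.py <<'E'
def pose(pos,yaw,tilt=None):
    T=np.eye(4);T[:3,:3]=R.from_euler('xyz',[np.pi,0,yaw]).as_matrix();T[:3,3]=pos;return T
def plan(pos,yaw,start=None):
    """row from commanded pose (cmd.npy) to tool-down target; stores the rounded result as the commanded pose"""
    A=np.load('cmd.npy') if start is None else start
    D=np.linalg.inv(A)@pose(pos,yaw); rv=R.from_matrix(D[:3,:3]).as_rotvec().round(4); t=(D[:3,3]/1000).round(4)
    E=np.eye(4);E[:3,:3]=R.from_rotvec(rv).as_matrix();E[:3,3]=t*1000; B=A@E; np.save('cmd.npy',B)
    n=max(np.linalg.norm(t)/.0625,np.linalg.norm(rv)/np.deg2rad(10.7))
    print('row',[*rv.tolist(),*t.tolist()],'rows>=',round(n,2)); return B
def fit(n,z,mask=None): pass
E
python3 - <<'E'
from h import *
A=np.eye(4);A[:3,:3]=R.from_euler('xyz',[-3.14159,0,.4478]).as_matrix();A[:3,3]=[270.614,-563.379,231.281];np.save('cmd.npy',A)
c=camera_params('wrist');print(np.round(c['camera_matrix'],1));W=np.array(c['world_from_camera']);print(np.round(np.linalg.inv(A)@W,3))
C=cloud('top')
S=C[205:290,135:215].reshape(-1,3);S=S[(S[:,2]>42)&(S[:,2]<70)]
for lo,hi in((285,400),(200,285)):
    T=S[(S[:,1]>lo)&(S[:,1]<hi)].astype(np.float32);r=cv2.minAreaRect(T[:,:2]);print(np.round(r[0],1),r[1:],np.percentile(T[:,2],[50,99]),len(T))
# shaky tops: handles
S=C[205:270,335:415].reshape(-1,3)
for z in (130,145): 
    T=S[(S[:,2]>z)&(S[:,2]<200)]; print(z,len(T),T.mean(0).round(1),T.min(0).round(1),T.max(0).round(1))
# look at stand from height 330
plan([400,-280,330],0.448)
E
```

```text
[[336.    0.  277.8]
 [  0.  336.  208.9]
 [  0.    0.    1. ]]
[[-1.00000e-03 -9.64000e-01 -2.65000e-01  6.73800e+01]
 [ 1.00000e+00 -0.00000e+00 -2.00000e-03  8.06000e-01]
 [ 1.00000e-03 -2.65000e-01  9.64000e-01 -1.41999e+02]
 [ 0.00000e+00  0.00000e+00  0.00000e+00  1.00000e+00]]Traceback (most recent call last):
  File "<stdin>", line 7, in <module>
cv2.error: OpenCV(4.12.0) /io/opencv/modules/imgproc/src/convhull.cpp:143: error: (-215:Assertion failed) total >= 0 && (depth == CV_32F || depth == CV_32S) in function 'convexHull'
```

```bash
python3 - <<'E'
from h import *
C=cloud('top')
S=C[205:290,135:215].reshape(-1,3);S=S[(S[:,2]>42)&(S[:,2]<70)]
for lo,hi in((285,400),(200,285)):
    T=np.ascontiguousarray(S[(S[:,1]>lo)&(S[:,1]<hi)],dtype=np.float32);r=cv2.minAreaRect(np.ascontiguousarray(T[:,:2]));print(np.round(r[0],1),r[1:],np.percentile(T[:,2],[50,99]),len(T))
plan([487,-293,300],0.448)
plan([500,-10,300],0.2)
E
```

```text
[440.5 333.7] ((169.4011688232422, 30.35742950439453), 9.368714332580566) [52.87390137 59.04424797] 600
[439.9 252.1] ((166.50572204589844, 16.94461441040039), 9.81009578704834) [43.91829491 47.63160564] 180
row [-0.0, -0.0, -0.0002, 0.3121, -0.15, -0.0687] rows>= 5.65
row [-0.0, 0.0, 0.248, 0.1343, -0.2495, -0.0] rows>= 4.53
```

Careful with the scale: shifts go in shares of 0.6 m and turns go in shares of 180 degrees. That gives: 0.3121 m / 0.6 = 0.5202, -0.15 m / 0.6 = -0.25, -0.0002 rad / 3.1416 = -0.0001.

Call:
move_arm(
  motion=[
    [0,0,-0.0001,0.5202,-0.25,-0.1145,0.085],
    [0,0,-0.0001,0.5202,-0.25,-0.1145,0.085],
    [0,0,-0.0001,0.5202,-0.25,-0.1145,0.085],
    [0,0,-0.0001,0.5202,-0.25,-0.1145,0.085],
    [0,0,-0.0001,0.5202,-0.25,-0.1145,0.085],
    [0,0,-0.0001,0.5202,-0.25,-0.1145,0.085],
    [0,0,-0.0001,0.5202,-0.25,-0.1145,0.085],
    [0,0,-0.0001,0.5202,-0.25,-0.1145,0.085],
  ],
)

```text
clock: 1.1
eef_pos: [486.5, -293.1, 299.5]
tcp_rot: [-3.141, 0.001, 0.449]
contact_force: [-0.2, -0.3, 0.4]
opening: 0.996
grasp_force: 0.0
```

```bash
python3 - <<'E'
from h import *
s=sensors.sense();print(s['eef_pos'],s['tcp_rot'])
p,d=save('wrist');np.savez('w_stand.npz',**np.load('wrist.npz'));cv2.imwrite('pics/w_stand.png',p[...,::-1])
E
```

```text
[ 486.53888699 -293.13665286  299.5207257 ] [-3.14110770e+00  8.33193098e-04  4.48530066e-01]
```

To row units: -0.2495 m / 0.6 = -0.4158, 0.1343 m / 0.6 = 0.2238, 0.248 rad / 3.1416 = 0.0789.

Call:
move_arm(
  motion=[
    [0,0,0.0789,0.2238,-0.4158,0,0.085],
    [0,0,0.0789,0.2238,-0.4158,0,0.085],
    [0,0,0.0789,0.2238,-0.4158,0,0.085],
    [0,0,0.0789,0.2238,-0.4158,0,0.085],
    [0,0,0.0789,0.2238,-0.4158,0,0.085],
    [0,0,0.0789,0.2238,-0.4158,0,0.085],
    [0,0,0.0789,0.2238,-0.4158,0,0.085],
  ],
)

```text
clock: 2.02
eef_pos: [499.8, -11.2, 299.8]
tcp_rot: [3.141, 0.001, 0.199]
contact_force: [-0.0, -0.8, 0.4]
opening: 0.994
grasp_force: 0.0
```

```bash
python3 - <<'E'
from h import *
s=sensors.sense();print(s['eef_pos'],s['tcp_rot'])
p,d=save('wrist');np.savez('w_jig.npz',**np.load('wrist.npz'));cv2.imwrite('pics/w_jig.png',p[...,::-1])
E
```

```text
[499.78763988 -11.19520808 299.76125023] [3.14116428e+00 5.40137455e-04 1.99247831e-01]
```

View pics/w_stand.png

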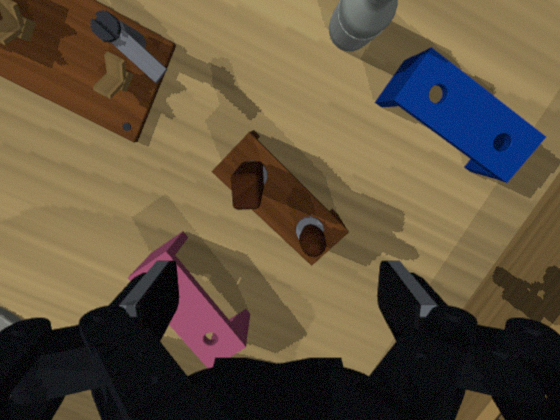

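View pics/w_jig.png

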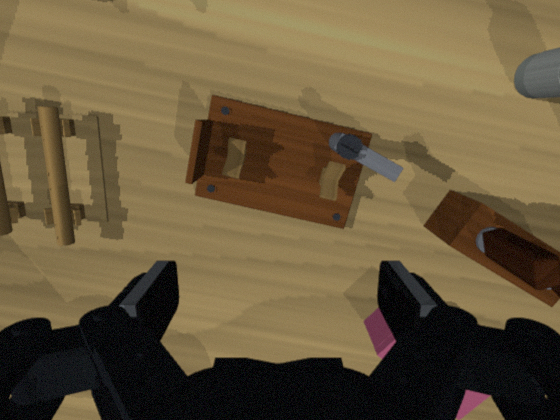

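The stand view shows the driver handle at (248,185) and the awl at (312,238). The jig view shows the screw head at (347,147), the keeper arm to (397,175), the cradles at (235,158) and (333,180), and the end board on the left at (200,150). Now I'll fit all of these.

```bash
python3 - <<'E'
from h import *
def rect(S,nm):
    S=np.ascontiguousarray(S[:,:2],dtype=np.float32); r=cv2.minAreaRect(S); print(nm,len(S),'mean',S.mean(0).round(1),'rect',np.round(r[0],1),np.round(r[1],1),round(r[2],2))
C=cloud('w_jig'); 
def reg(C,u0,u1,v0,v1,lo,hi):
    Q=C[v0:v1,u0:u1].reshape(-1,3); return Q[(Q[:,2]>lo)&(Q[:,2]<hi)]
rect(reg(C,185,385,85,235,8,16),'base z12')
print('zbase',np.median(reg(C,185,385,85,235,8,16)[:,2]))
rect(reg(C,320,410,125,190,82,92),'head');print(np.median(reg(C,330,362,134,160,82,92)[:,2]))
rect(reg(C,320,410,125,190,76,81.5),'arm')
rect(reg(C,180,215,100,200,70,80),'endboard')
rect(reg(C,215,260,120,190,46,53),'cr+');rect(reg(C,310,350,140,210,46,53),'cr-')
# corners of holes for screws (z=12): 
for u,v in((225,111),(210,188),(336,216)): print('scr',ray('w_jig',u,v,12).round(1))
for u,v,z in((347,147,86),): print('headc',ray('w_jig',u,v,z).round(1))
C=cloud('w_stand')
rect(reg(C,200,355,120,270,70,78.5),'plate');print(np.median(reg(C,200,355,120,270,70,78.5)[:,2]))
T=reg(C,225,275,150,215,158,175);rect(T,'handle top');print(np.median(T[:,2]))
T=reg(C,225,275,150,215,100,175);rect(T,'handle all')
T=reg(C,290,335,205,262,90,175);rect(T,'awl')
E
```

```text
base z12 13570 mean [510.  -10.1] rect [508.5 -14.6] [205.3 130.1] 88.15
zbase 11.952666509619547
head 376 mean [551.7 -78.1] rect [551.5 -78.2] [24.8 23.9] 72.41
85.83747394239299
arm 937 mean [ 542.1 -109. ] rect [ 544.9 -103.6] [78.7 25.4] 75.25
endboard 516 mean [512.6  83.4] rect [511.6  83.8] [ 8.6 70. ] 87.89
cr+ 194 mean [510.9  42.7] rect [510.6  42.8] [20.  44.8] 88.42
cr- 188 mean [510.1 -76.6] rect [519.3 -76.8] [20.8 68.6] 89.83
scr [560.   65.9  12. ]
scr [460.7  70.1  12. ]
scr [ 456.  -100.5   12. ]
headc [550.4 -76.1  86. ]
plate 5182 mean [ 470.5 -306.4] rect [ 465.3 -308.9] [160.3  60.4] 70.63
74.84361845890896
handle top 1016 mean [ 481.5 -266.2] rect [ 480.8 -266.1] [31.5 24. ] 25.11
164.54580598131824
handle all 1331 mean [ 484.  -266.1] rect [ 480.7 -266.2] [31.7 24.1] 27.06
awl 680 mean [ 454.6 -347.7] rect [ 452.  -350.5] [24.9 26. ] 0.3
```

```bash
python3 - <<'E'
from h import *
C=cloud('w_jig'); Q=C.reshape(-1,3)
th=-.0323;ex=np.array([np.cos(th),np.sin(th)]);ey=np.array([-np.sin(th),np.cos(th)])
L=np.c_[(Q[:,:2]-[508.5,-14.6])@ex,(Q[:,:2]-[508.5,-14.6])@ey,Q[:,2]]
for a,b in((-60,-45),(25,40)):
    b_=L[(L[:,0]>a)&(L[:,0]<b)&(abs(L[:,2]-12)<1.2)&(abs(L[:,1])<130)];print('base y',np.percentile(b_[:,1],[.5,99.5]).round(1))
for a,b in((-90,-75),(-40,40)):
    b_=L[(L[:,1]>a)&(L[:,1]<b)&(abs(L[:,2]-12)<1.2)&(abs(L[:,0])<90)];print('base x',np.percentile(b_[:,0],[.5,99.5]).round(1))
h=L[(abs(L[:,2]-86)<1.5)&(abs(L[:,0]-45)<20)&(abs(L[:,1]+60)<25)];print('head',h.mean(0),h.min(0),h.max(0))
a=L[(abs(L[:,2]-79)<1.5)&(L[:,1]<-78)&(L[:,1]>-150)&(abs(L[:,0]-30)<40)];m=a.mean(0)
w,V=np.linalg.eigh(np.cov(a[:,:2].T));print('arm',len(a),m,V[:,1],np.sqrt(w)*3.46, 'theta from head',np.arctan2(-(m[0]-h[:,0].mean()),-(m[1]-h[:,1].mean())))
plan([440,334,220],.164)
E
```

```text
base y [-100.5  101. ]
base y [-90.2  99.5]
base x [-63.3  64.1]
base x [-63.5  64.1]
head [ 45.15096239 -62.33890524  85.90175675] [ 32.13844484 -75.0626269   84.50547325] [ 57.62906011 -49.09258643  87.40229458]
arm 690 [  34.54741952 -101.50509298   78.96117381] [0.27973329 0.96007775] [17.94881137 48.17397719] theta from head 0.26439403193874594
row [-0.0, 0.0, 0.036, 0.0096, -0.349, 0.08] rows>= 5.73
```

To row units: -0.349 m / 0.6 = -0.5817, 0.08 m / 0.6 = 0.1333, 0.036 rad / 3.1416 = 0.0115.

Call:
move_arm(
  motion=[
    [0,0,0.0115,0.016,-0.5817,0.1333,0.085],
    [0,0,0.0115,0.016,-0.5817,0.1333,0.085],
    [0,0,0.0115,0.016,-0.5817,0.1333,0.085],
    [0,0,0.0115,0.016,-0.5817,0.1333,0.085],
    [0,0,0.0115,0.016,-0.5817,0.1333,0.085],
    [0,0,0.0115,0.016,-0.5817,0.1333,0.085],
    [0,0,0.0115,0.016,-0.5817,0.1333,0.085],
    [0,0,0.0115,0.016,-0.5817,0.1333,0.085],
  ],
)

```text
clock: 3.08
eef_pos: [440.6, 332.7, 219.8]
tcp_rot: [3.141, 0.0, 0.163]
contact_force: [0.3, -0.9, 1.2]
opening: 0.996
grasp_force: 0.0
```

```bash
python3 - <<'E'
from h import *
s=sensors.sense();print(s['eef_pos'],s['tcp_rot'],s['qpos'])
p,d=save('wrist');np.savez('w_rod.npz',**np.load('wrist.npz'))
Q=cloud('w_rod').reshape(-1,3)
for y0 in(334,252):
  S=Q[(abs(Q[:,1]-y0)<38)&(abs(Q[:,0]-440)<110)&(Q[:,2]>43)&(Q[:,2]<70)]
  r=cv2.minAreaRect(np.ascontiguousarray(S[:,:2],dtype=np.float32));print(len(S),r,np.percentile(S[:,2],[50,99]))
Tn=np.load('w_jig.npz')
E
```

```text
[440.64809217 332.68736864 219.77624853] [3.14079709e+00 4.46001786e-04 1.63098280e-01] [ 6.44283491e-01  2.52562735e-01  1.80177285e+00 -5.63162970e-04
  1.08802070e+00  2.05224299e+00]
5353 ((441.6689453125, 333.7568359375), (170.20413208007812, 29.248868942260742), 9.060185432434082) [54.29872198 57.22961448]
1426 ((440.75115966796875, 253.34510803222656), (169.0319061279297, 12.920215606689453), 9.232476234436035) [43.81500448 45.50944982]
```

```bash
python3 - <<'E'
from h import *
plan([441.5,333.8,22],.159)
plan([441.5,333.8,180],.159)
plan([460,150,260],.75)
E
```

```text
row [-0.0, 0.0, 0.005, 0.0014, 0.0004, 0.198] rows>= 3.17
row [-0.0, 0.0, -0.0, 0.0, 0.0, -0.158] rows>= 2.53
row [-0.0, -0.0, -0.591, -0.0108, 0.1844, -0.08] rows>= 3.22
```

To row units: 0.198 m / 0.6 = 0.33, 0.0014 m / 0.6 = 0.0023, 0.005 rad / 3.1416 = 0.0016.

Call:
move_arm(
  motion=[
    [0,0,0.0016,0.0023,0.0007,0.0833,0.085],
    [0,0,0.0016,0.0023,0.0007,0.1667,0.085],
    [0,0,0.0016,0.0023,0.0007,0.25,0.085],
    [0,0,0.0016,0.0023,0.0007,0.3083,0.085],
    [0,0,0.0016,0.0023,0.0007,0.33,0.085],
    [0,0,0.0016,0.0023,0.0007,0.33,0.06],
    [0,0,0.0016,0.0023,0.0007,0.33,0.02],
    [0,0,0.0016,0.0023,0.0007,0.33,0.02],
  ],
  grip_force=40,
)

```text
clock: 4.12
eef_pos: [442.3, 334.3, 23.4]
tcp_rot: [-3.14, -0.002, 0.159]
contact_force: [0.2, 1.0, -0.9]
opening: 0.368
grasp_force: 0.0
```

To row units: -0.158 m / 0.6 = -0.2633, -0.11 m / 0.6 = -0.1833.

Call:
move_arm(
  motion=[
    [0,0,0,0,0,0,0.02],
    [0,0,0,0,0,0,0.02],
    [0,0,0,0,0,-0.0333,0.02],
    [0,0,0,0,0,-0.1,0.02],
    [0,0,0,0,0,-0.1833,0.02],
    [0,0,0,0,0,-0.2633,0.02],
    [0,0,0,0,0,-0.2633,0.02],
  ],
)

```text
clock: 5.0
eef_pos: [443.5, 335.5, 184.6]
tcp_rot: [-3.138, -0.007, 0.159]
contact_force: [0.4, 0.4, -1.4]
opening: 0.338
grasp_force: 39.8
```

To row units: 0.1844 m / 0.6 = 0.3073, 0.1383 m / 0.6 = 0.2305, -0.591 rad / 3.1416 = -0.1881.

Call:
move_arm(
  motion=[
    [0,0,-0.0477,-0.0045,0.0768,-0.0333,0.02],
    [0,0,-0.0955,-0.009,0.1537,-0.0667,0.02],
    [0,0,-0.1432,-0.0135,0.2305,-0.1,0.02],
    [0,0,-0.1881,-0.018,0.3073,-0.1333,0.02],
    [0,0,-0.1881,-0.018,0.3073,-0.1333,0.02],
  ],
)

```text
clock: 5.62
eef_pos: [460.4, 147.7, 260.8]
tcp_rot: [3.14, -0.001, 0.749]
contact_force: [0.0, 0.4, -1.8]
opening: 0.339
grasp_force: 40.1
```

```bash
python3 - <<'E'
from h import *
print(sensors.sense()['eef_pos'])
p,d=save('wrist');cv2.imwrite('pics/w_carry.png',p[...,::-1])
th=-.0323;ex=np.array([np.cos(th),np.sin(th)]);ey=np.array([-np.sin(th),np.cos(th)])
for n in('w_jig','w_stand','scene','top'):
    Q=cloud(n).reshape(-1,3)
    L=np.c_[(Q[:,:2]-[508.5,-14.6])@ex,(Q[:,:2]-[508.5,-14.6])@ey,Q[:,2]]
    def f(nm,z,dz,x0,x1,y0,y1):
        s=L[(abs(L[:,2]-z)<dz)&(L[:,0]>x0)&(L[:,0]<x1)&(L[:,1]>y0)&(L[:,1]<y1)]
        if len(s)>5: print(n,nm,len(s),np.percentile(s[:,0],[1,99]).round(1),np.percentile(s[:,1],[1,50,99]).round(1))
    f('cr+',49,1.5,-45,45,40,80);f('cr-',49,1.5,-45,25,-85,-40);f('end',75,1.5,-60,60,85,115);f('head',86,1.5,25,65,-85,-40);f('base',12,1.5,-80,-40,-130,130);f('baseR',12,1.5,-60,60,-130,-90)
E
```

```text
[460.42106408 147.74401975 260.79136547]
w_jig cr+ 104 [-20.6  20.6] [48.  57.7 67.4]
w_jig cr- 93 [-20.2  21.1] [-72.1 -62.4 -53.2]
w_jig end 448 [-34.   34.2] [ 94.4  98.4 102.3]
w_jig head 347 [33.2 56.9] [-74.6 -62.5 -49.8]
w_jig base 2467 [-64.1 -40.3] [-99.5   3.2  99.9]
w_jig baseR 598 [-59.   59.3] [-101.7  -95.9  -90.1]
w_stand cr+ 60 [-19.8  21.1] [46.4 50.6 60.3]
w_stand cr- 119 [-20.3  20.8] [-72.8 -62.6 -53.4]
w_stand head 467 [33.  57.1] [-75.1 -63.1 -50.4]
w_stand base 2696 [-63.9 -40.2] [-100.8  -11.6   70.3]
w_stand baseR 817 [-58.9  59.2] [-102.4  -96.5  -90.1]
scene cr+ 13 [-21.2  19.9] [45.5 54.8 63.4]
scene cr- 20 [-22.1  19.3] [-70.5 -60.6 -54.1]
scene end 45 [-34.3  30.1] [ 92.9  97.  101.8]
scene head 52 [30.8 54.4] [-75.9 -64.3 -51.3]
scene base 410 [-65.7 -40.2] [-101.1  -10.3   97.4]
scene baseR 139 [-58.3  58.1] [-104.3  -97.5  -90.4]
top cr+ 17 [-23.2  18.3] [48.3 59.4 65. ]
top cr- 11 [-23.1  18. ] [-70.1 -62.3 -53. ]
top end 38 [-36.4  33.1] [ 94.9  99.2 102.9]
top head 32 [31.7 54.6] [-80.5 -60.6 -49.9]
top base 292 [-66.8 -40.2] [-99.1  -4.3  98.1]
top baseR 67 [-57.6  44.3] [-101.6  -96.   -90.1]
```

View pics/w_carry.png

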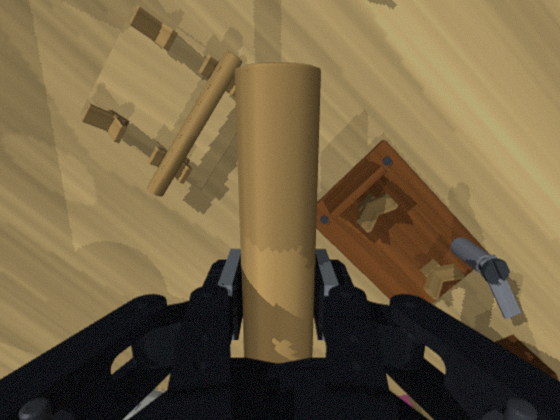

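```bash
python3 - <<'E'
from h import *
s=sensors.sense()
A=np.eye(4);A[:3,:3]=R.from_euler('xyz',s['tcp_rot']).as_matrix();A[:3,3]=s['eef_pos']
Q=cloud('wrist').reshape(-1,3);t=(Q-A[:3,3])@A[:3,:3]
r=t[(t[:,0]>20)&(t[:,0]<110)&(abs(t[:,1])<17)&(abs(t[:,2]+25)<15)]
print(len(r),np.percentile(r[:,0],[50,99,99.9]),np.percentile(r[:,2],[1,50]),np.percentile(r[:,1],[1,99]))
e=r[(abs(r[:,1])<5)];print('slope',np.polyfit(e[:,0],e[:,2],1), 'end x',e[:,0].max())
for a,b in((25,40),(60,80)): q=r[(r[:,0]>a)&(r[:,0]<b)];print(np.percentile(q[:,1],[1,99]))
plan([508.6,-17.0,150],1.5385);plan([508.6,-17.0,34],1.5385)
plan([508.6,-17.0,220],1.5385)
E
```

```text
15187 [54.97172392 82.68564849 83.38265017] [-33.31037396 -30.70644215] [-13.19870277  15.14794297]
slope [ 2.81350931e-03 -3.20844539e+01] end x 83.5220907615682
[-13.23272557  15.14237906]
[-13.19627694  15.13569985]
row [-0.0, -0.0, -0.7885, -0.0783, 0.1553, 0.11] rows>= 4.22
row [-0.0, -0.0, -0.0, -0.0, 0.0, 0.116] rows>= 1.86
row [-0.0, -0.0, -0.0, -0.0, 0.0, -0.186] rows>= 2.98
```

```bash
python3 - <<'E'
from h import *
plan([508.3,-16.2,150],1.5385,pose([460,150,260],.75));plan([508.3,-16.2,36],1.5385)
E
```

```text
row [-0.0, 0.0, -0.7885, -0.0779, 0.1545, 0.11] rows>= 4.22
row [-0.0, 0.0, 0.0, -0.0001, -0.0, 0.114] rows>= 1.82
```

To row units: 0.1545 m / 0.6 = 0.2575, 0.11 m / 0.6 = 0.1833, -0.7885 rad / 3.1416 = -0.251.

Call:
move_arm(
  motion=[
    [0,0,-0.0509,-0.026,0.0515,0.0367,0.02],
    [0,0,-0.1019,-0.052,0.103,0.0733,0.02],
    [0,0,-0.1528,-0.0778,0.1545,0.11,0.02],
    [0,0,-0.2037,-0.1038,0.206,0.1467,0.02],
    [0,0,-0.251,-0.1298,0.2575,0.1833,0.02],
    [0,0,-0.251,-0.1298,0.2575,0.1833,0.02],
    [0,0,-0.251,-0.1298,0.2575,0.1833,0.02],
  ],
)

```text
clock: 6.55
eef_pos: [507.9, -15.1, 149.4]
tcp_rot: [-3.14, -0.0, 1.536]
contact_force: [-0.1, 0.3, -1.4]
opening: 0.337
grasp_force: 40.0
```

To row units: 0.114 m / 0.6 = 0.19, 0.107 m / 0.6 = 0.1783.

Call:
move_arm(
  motion=[
    [0,0,0,-0.0002,0,0.0667,0.02],
    [0,0,0,-0.0002,0,0.125,0.02],
    [0,0,0,-0.0002,0,0.1583,0.02],
    [0,0,0,-0.0002,0,0.1783,0.02],
    [0,0,0,-0.0002,0,0.19,0.02],
    [0,0,0,-0.0002,0,0.19,0.02],
    [0,0,0,-0.0002,0,0.19,0.02],
  ],
)

```text
clock: 7.42
eef_pos: [508.9, -16.2, 36.7]
tcp_rot: [3.14, 0.0, 1.538]
contact_force: [1.3, 0.2, -1.7]
opening: 0.337
grasp_force: 40.0
```

To row units: 0.002 m / 0.6 = 0.0033, 0.001 m / 0.6 = 0.0017.

Call:
move_arm(
  motion=[
    [0,0,0,0,0,0.0017,0.02],
    [0,0,0,0,0,0.0033,0.02],
    [0,0,0,0,0,0.0033,0.02],
  ],
)

```text
clock: 7.8
eef_pos: [508.5, -16.3, 35.3]
tcp_rot: [3.141, -0.0, 1.538]
contact_force: [-5.5, 1.2, 16.8]
opening: 0.339
grasp_force: 41.7
```

To row units: -0.186 m / 0.6 = -0.31, -0.15 m / 0.6 = -0.25.

Call:
move_arm(
  motion=[
    [0,0,0,0,0,0.0017,0.04],
    [0,0,0,0,0,0.0017,0.055],
    [0,0,0,0,0,0.0017,0.06],
    [0,0,0,0,0,0.0017,0.06],
    [0,0,0,0,0,-0.05,0.06],
    [0,0,0,0,0,-0.15,0.06],
    [0,0,0,0,0,-0.25,0.07],
    [0,0,0,0,0,-0.31,0.085],
  ],
)

```text
clock: 8.8
eef_pos: [509.2, -16.3, 223.1]
tcp_rot: [3.138, 0.0, 1.538]
contact_force: [0.2, -0.5, 0.5]
opening: 0.99
grasp_force: 0.0
```

```bash
python3 - <<'E'
from h import *
p,d=save('wrist');np.savez('w_j2.npz',**np.load('wrist.npz'));cv2.imwrite('pics/w_j2.png',p[...,::-1])
th=-.0323;ex=np.array([np.cos(th),np.sin(th)]);ey=np.array([-np.sin(th),np.cos(th)])
for n in('w_j2',):
    Q=cloud(n).reshape(-1,3)
    L=np.c_[(Q[:,:2]-[508.5,-17])@ex,(Q[:,:2]-[508.5,-17])@ey,Q[:,2]]
    def f(nm,z,dz,x0,x1,y0,y1):
        s=L[(abs(L[:,2]-z)<dz)&(L[:,0]>x0)&(L[:,0]<x1)&(L[:,1]>y0)&(L[:,1]<y1)]
        if len(s)>5: print(n,nm,len(s),np.percentile(s[:,0],[0.5,50,99.5]).round(1),np.percentile(s[:,1],[0.5,50,99.5]).round(1),np.median(s[:,2]).round(1))
    f('rod',62,6,-20,20,-92,93);f('rodtop',66,3,-5,5,-92,93);f('rod-',62,6,-20,20,-80,-40);f('rod+',62,6,-20,20,40,80);f('end',75,1.5,-60,60,85,115);f('head',86,1.5,25,65,-85,-40)
    a=L[(abs(L[:,2]-79)<1.5)&(L[:,1]<-78)&(L[:,1]>-150)&(abs(L[:,0]-30)<40)];m=a.mean(0)
    w,V=np.linalg.eigh(np.cov(a[:,:2].T));print('arm',len(a),m,V[:,1],np.sqrt(w)*3.46,np.arctan(V[0,1]/V[1,1]))
print(sensors.sense()['eef_pos'])
B=plan([508.3,-16.2,221],1.5385,pose([508.3,-16.2,34],1.5385)) # sanity
E
```

```text
w_j2 rod 2470 [-12.8  -3.5  16.5] [-84.5   7.9  83.1] 65.2
w_j2 rodtop 342 [-5.  -3.6  4.9] [-84.3   5.2  83.1] 68.6
w_j2 rod- 492 [-12.8  -3.4  15.9] [-79.7 -59.5 -40.3] 65.2
w_j2 rod+ 672 [-12.9  -4.7  15.9] [40.2 60.8 80. ] 65.3
w_j2 end 13 [-28.6  -5.   31.1] [ 97.  97. 101.] 73.8
w_j2 head 73 [34.  46.4 55.8] [-72.1 -55.  -46.8] 85.6
arm 20 [ 28.37160264 -96.43864225  79.51582975] [0.30036552 0.95382417] [ 8.31676794 42.34974085] 0.3050758430697858
[511.05245633 -16.33230985 226.76125593]
row [0.0, 0.0, -0.0, 0.0, 0.0, -0.187] rows>= 2.99
```

View pics/w_j2.png

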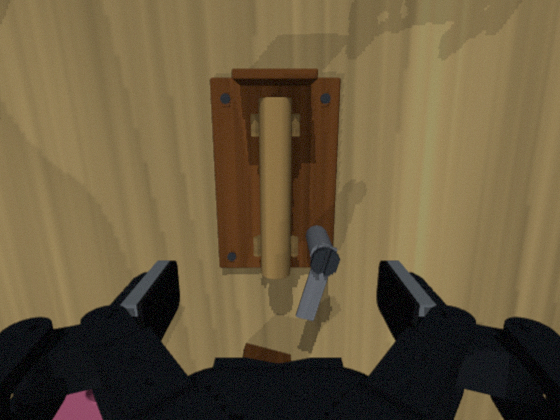

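The rod sits in both cradles, running from pixel (276,98) to (276,277), centred and parallel. Keeper is still clear at about (315,290). Next is the driver.

```bash
python3 - <<'E'
from h import *
plan([480.5,-266.3,250],.454,pose([508.3,-16.2,220],1.5385));plan([480.5,-266.3,111],.454)
E
```

```text
row [0.0, -0.0, 1.0845, -0.2509, -0.0197, -0.03] rows>= 5.81
row [-0.0, -0.0, -0.0, 0.0, -0.0, 0.139] rows>= 2.22
```

To row units: -0.2509 m / 0.6 = -0.4182, -0.03 m / 0.6 = -0.05, 1.0845 rad / 3.1416 = 0.3452.

Call:
move_arm(
  motion=[
    [0,0,0.0576,-0.0697,-0.0055,-0.05,0.085],
    [0,0,0.1151,-0.1393,-0.011,-0.05,0.085],
    [0,0,0.1726,-0.2092,-0.0165,-0.05,0.085],
    [0,0,0.2301,-0.2788,-0.0218,-0.05,0.085],
    [0,0,0.2877,-0.3485,-0.0273,-0.05,0.085],
    [0,0,0.3452,-0.4182,-0.0328,-0.05,0.085],
    [0,0,0.3452,-0.4182,-0.0328,-0.05,0.085],
    [0,0,0.3452,-0.4182,-0.0328,-0.05,0.085],
  ],
)

```text
clock: 9.85
eef_pos: [480.3, -266.0, 249.5]
tcp_rot: [-3.141, 0.0, 0.455]
contact_force: [-0.9, 1.1, 0.3]
opening: 0.996
grasp_force: 0.0
```

```bash
python3 - <<'E'
from h import *
p,d=save('wrist');np.savez('w_s2.npz',**np.load('wrist.npz'))
s=sensors.sense();print(s['eef_pos'],s['tcp_rot'])
Q=cloud('w_s2').reshape(-1,3)
S=Q[(np.hypot(Q[:,0]-480.5,Q[:,1]+266)<30)&(abs(Q[:,2]-164)<3)]
print(len(S),S.mean(0),cv2.minAreaRect(np.ascontiguousarray(S[:,:2],dtype=np.float32)))
S=Q[(np.hypot(Q[:,0]-465,Q[:,1]+309)<90)&(abs(Q[:,2]-75)<2)]
print(len(S),cv2.minAreaRect(np.ascontiguousarray(S[:,:2],dtype=np.float32)))
E
```

```text
[ 480.39102035 -265.56751817  249.64715658] [-3.14076508e+00  1.95625873e-04  4.55785091e-01]
1388 [ 481.60173782 -265.19947803  164.52934614] ((480.68072509765625, -265.4549560546875), (31.952983856201172, 23.568008422851562), 26.7141170501709)
6366 ((465.73297119140625, -308.38873291015625), (160.632568359375, 60.30060958862305), 70.85295867919922)
```

```bash
python3 - <<'E'
from h import *
plan([480.6,-265.9,111],.461,pose([480.5,-266.3,250],.454));plan([480.6,-265.9,220],.461)
E
```

```text
row [0.0, 0.0, -0.007, 0.0003, -0.0003, 0.139] rows>= 2.22
row [-0.0, 0.0, 0.0, -0.0, -0.0, -0.109] rows>= 1.74
```

To row units: 0.139 m / 0.6 = 0.2317, 0.05 m / 0.6 = 0.0833, -0.007 rad / 3.1416 = -0.0022.

Call:
move_arm(
  motion=[
    [0,0,-0.0022,0.0005,-0.0005,0.0833,0.085],
    [0,0,-0.0022,0.0005,-0.0005,0.1667,0.085],
    [0,0,-0.0022,0.0005,-0.0005,0.2167,0.085],
    [0,0,-0.0022,0.0005,-0.0005,0.2317,0.085],
    [0,0,-0.0022,0.0005,-0.0005,0.2317,0.06],
    [0,0,-0.0022,0.0005,-0.0005,0.2317,0.04],
    [0,0,-0.0022,0.0005,-0.0005,0.2317,0.03],
    [0,0,-0.0022,0.0005,-0.0005,0.2317,0.015],
  ],
  grip_force=70,
)

```text
clock: 10.9
eef_pos: [481.3, -266.3, 112.1]
tcp_rot: [3.14, -0.001, 0.461]
contact_force: [0.2, 1.8, 6.6]
opening: 0.273
grasp_force: 68.2
```

Call:
move_arm(
  motion=[
    [0,0,0,0,0,0,0.015],
    [0,0,0,0,0,0,0.015],
    [0,0,0,0,0,0,0.015],
  ],
)

```text
clock: 11.28
eef_pos: [481.3, -266.3, 112.1]
tcp_rot: [3.14, -0.001, 0.461]
contact_force: [-0.2, 1.5, 7.5]
opening: 0.273
grasp_force: 68.3
```

To row units: -0.109 m / 0.6 = -0.1817, -0.09 m / 0.6 = -0.15.

Call:
move_arm(
  motion=[
    [0,0,0,0,0,-0.0333,0.015],
    [0,0,0,0,0,-0.1,0.015],
    [0,0,0,0,0,-0.15,0.015],
    [0,0,0,0,0,-0.1817,0.015],
    [0,0,0,0,0,-0.1817,0.015],
    [0,0,0,0,0,-0.1817,0.015],
  ],
)

```text
clock: 12.02
eef_pos: [480.1, -265.7, 219.1]
tcp_rot: [-3.141, 0.001, 0.461]
contact_force: [0.1, 0.9, -1.5]
opening: 0.273
grasp_force: 68.6
```

```bash
python3 - <<'E'
from h import *
s=sensors.sense();print(s['eef_pos'],s['tcp_rot'],s['contact_force'],s['opening'])
p,d=save('wrist');cv2.imwrite('pics/w_drv.png',p[...,::-1])
A=np.eye(4);A[:3,:3]=R.from_euler('xyz',s['tcp_rot']).as_matrix();A[:3,3]=s['eef_pos']
t=(cloud('wrist').reshape(-1,3)-A[:3,3])@A[:3,:3]
r=t[(abs(t[:,0])<40)&(abs(t[:,1])<30)&(t[:,2]>5)&(t[:,2]<115)]
print(len(r))
for lo in range(5,115,10):
    q=r[(r[:,2]>=lo)&(r[:,2]<lo+10)]
    if len(q)>3: print(lo,len(q),np.percentile(q[:,0],[1,50,99]).round(1),np.percentile(q[:,1],[1,50,99]).round(1))
E
```

```text
[ 480.12238218 -265.72264287  219.09697237] [-3.14063850e+00  6.70562452e-04  4.60893093e-01] [ 0.07340061  0.89932813 -1.52010868] 0.2725474180279668
912
5 328 [11.7 15.  15.6] [-11.2   0.5  12.1]
15 271 [12.1 15.1 15.6] [-11.    0.5  12. ]
25 223 [-1.7 14.1 15.4] [-15.1  -0.1  15.9]
35 25 [ 2.9 14.3 15. ] [-14.   -0.7  15.7]
75 48 [1.2 3.3 6.7] [-3.2  0.3  3.4]
85 13 [6.2 6.4 6.8] [-1.2 -0.4  1. ]
95 4 [6.3 6.4 6.5] [-1.2 -0.1  1. ]
```

View pics/w_drv.png

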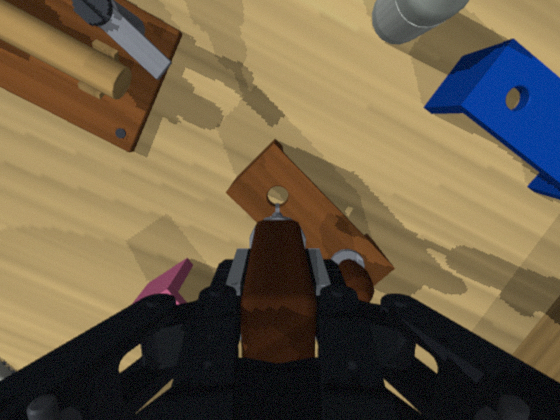

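The driver is held straight, and the empty hole shows at (277,194). Next I'll hover over the screw and look along the blade.

```bash
python3 - <<'E'
from h import *
plan([551.6,-78.3,205],1.263,pose([480.6,-265.9,220],.461))
E
```

```text
row [-0.0, 0.0, -0.802, 0.147, -0.1364, 0.015] rows>= 4.29
```

To row units: 0.147 m / 0.6 = 0.245, -0.1364 m / 0.6 = -0.2273, -0.802 rad / 3.1416 = -0.2553.

Call:
move_arm(
  motion=[
    [0,0,-0.0509,0.049,-0.0455,0,0.015],
    [0,0,-0.1019,0.098,-0.091,0,0.015],
    [0,0,-0.1528,0.147,-0.1363,0,0.015],
    [0,0,-0.2037,0.196,-0.1818,0,0.015],
    [0,0,-0.2553,0.245,-0.2273,0.0083,0.015],
    [0,0,-0.2553,0.245,-0.2273,0.025,0.015],
    [0,0,-0.2553,0.245,-0.2273,0.025,0.015],
    [0,0,-0.2553,0.245,-0.2273,0.025,0.015],
  ],
)

```text
clock: 13.08
eef_pos: [551.2, -79.3, 204.6]
tcp_rot: [-3.141, 0.0, 1.261]
contact_force: [-1.5, -1.0, -0.3]
opening: 0.274
grasp_force: 68.8
```

```bash
python3 - <<'E'
from h import *
s=sensors.sense();print(s['eef_pos'],s['tcp_rot'],s['contact_force'],s['wrist_torque'])
p,d=save('wrist');c=p[165:255,215:335];cv2.imwrite('pics/w_slot.png',cv2.resize(c,(800,600),interpolation=cv2.INTER_CUBIC)[...,::-1])
A=np.eye(4);A[:3,:3]=R.from_euler('xyz',s['tcp_rot']).as_matrix();A[:3,3]=s['eef_pos']
Q=cloud('wrist').reshape(-1,3);t=(Q-A[:3,3])@A[:3,:3]
h=t[(abs(Q[:,2]-86)<1.5)&(np.hypot(t[:,0],t[:,1])<20)];print(len(h),h.mean(0),h.min(0),h.max(0))
for lo in range(70,102,4):
    q=t[(t[:,2]>=lo)&(t[:,2]<lo+4)&(np.hypot(t[:,0],t[:,1])<9)]
    if len(q)>3: print(lo,len(q),np.percentile(q[:,0],[1,50,99]).round(1),np.percentile(q[:,1],[1,50,99]).round(1))
E
```

```text
[551.1822534  -79.25993708 204.62614399] [-3.14075281e+00  3.56750548e-04  1.26105769e+00] [-1.50048343 -1.00720606 -0.32275581] [ 0.01902509  0.00077226 -0.00863071]
563 [1.75118102e+00 8.29102145e-02 1.18389189e+02] [-10.30064005 -12.08760971 117.14444136] [ 13.70811344  11.99495948 120.04629148]
74 4 [2.3 2.6 2.7] [-0.6  0.4  1.4]
78 18 [1.2 2.2 3.8] [-2.7 -0.3  3.4]
82 28 [0.4 3.9 5.9] [-1.2  0.7  4. ]
86 6 [5.2 5.6 5.7] [-0.7  0.4  1.4]
90 4 [5.6 5.7 5.9] [-0.7  0.4  1.4]
94 4 [5.6 5.7 5.9] [-0.7  0.4  1.4]
```

View pics/w_slot.png

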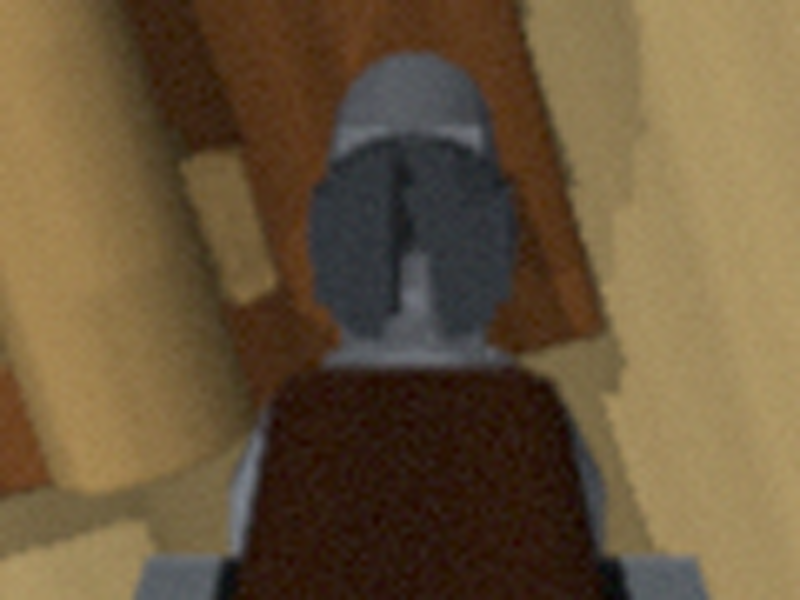

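The crop shows the head centred at (413,235). Its slot runs nearly vertically at about x=390–433, and the blade tip is at (413,255), almost in line with it. I'll shift a little along the slot and lower gently.

To row units: 0.022 m / 0.6 = 0.0367, 0.021 m / 0.6 = 0.035.

Call:
move_arm(
  motion=[
    [0,0,0,0.0042,-0.0007,0.0133,0.015],
    [0,0,0,0.0042,-0.0007,0.025,0.015],
    [0,0,0,0.0042,-0.0007,0.0317,0.015],
    [0,0,0,0.0042,-0.0007,0.035,0.015],
    [0,0,0,0.0042,-0.0007,0.0367,0.015],
    [0,0,0,0.0042,-0.0007,0.0367,0.015],
  ],
)

```text
clock: 13.88
eef_pos: [552.1, -75.9, 183.1]
tcp_rot: [3.141, -0.0, 1.263]
contact_force: [0.4, -0.8, -0.9]
opening: 0.274
grasp_force: 68.8
```

To row units: 0.001 m / 0.6 = 0.0017.

Call:
move_arm(
  motion=[
    [0,0,0,0,0,0.0017,0.015],
    [0,0,0,0,0,0.0017,0.015],
  ],
)

```text
clock: 14.12
eef_pos: [552.0, -75.9, 182.0]
tcp_rot: [3.142, -0.0, 1.263]
contact_force: [0.7, -0.5, -0.9]
opening: 0.272
grasp_force: 68.8
```

To row units: 0.001 m / 0.6 = 0.0017.

Call:
move_arm(
  motion=[
    [0,0,0,0,0,0.0017,0.015],
    [0,0,0,0,0,0.0017,0.015],
  ],
)

```text
clock: 14.38
eef_pos: [552.0, -75.9, 180.9]
tcp_rot: [-3.141, 0.0, 1.263]
contact_force: [0.2, 0.4, -1.8]
opening: 0.272
grasp_force: 68.8
```

To row units: 0.001 m / 0.6 = 0.0017.

Call:
move_arm(
  motion=[
    [0,0,0,0,0,0.0017,0.015],
    [0,0,0,0,0,0.0017,0.015],
  ],
)

```text
clock: 14.62
eef_pos: [552.0, -75.9, 179.9]
tcp_rot: [-3.141, 0.0, 1.263]
contact_force: [-0.8, 0.3, -1.1]
opening: 0.273
grasp_force: 68.8
```

To row units: 0.001 m / 0.6 = 0.0017.

Call:
move_arm(
  motion=[
    [0,0,0,0,0,0.0017,0.015],
    [0,0,0,0,0,0.0017,0.015],
  ],
)

```text
clock: 14.88
eef_pos: [552.0, -75.9, 178.9]
tcp_rot: [-3.141, 0.0, 1.263]
contact_force: [-0.3, -0.0, -1.2]
opening: 0.27
grasp_force: 68.8
```

To row units: 0.001 m / 0.6 = 0.0017.

Call:
move_arm(
  motion=[
    [0,0,0,0,0,0.0017,0.015],
    [0,0,0,0,0,0.0017,0.015],
  ],
)

```text
clock: 15.12
eef_pos: [552.0, -75.9, 177.9]
tcp_rot: [-3.141, 0.0, 1.263]
contact_force: [0.1, 0.2, -1.2]
opening: 0.27
grasp_force: 68.8
```

```bash
python3 - <<'E'
from h import *
s=sensors.sense();print(s['eef_pos'],s['tcp_rot'],s['contact_force'],s['wrist_torque'])
p,d=save('wrist');c=p[165:255,215:335];cv2.imwrite('pics/w_slot2.png',cv2.resize(c,(640,480),interpolation=cv2.INTER_CUBIC)[...,::-1])
Q=cloud('wrist').reshape(-1,3)
h=Q[(abs(Q[:,2]-84)<5)&(np.hypot(Q[:,0]-551.6,Q[:,1]+78)<14)];print(len(h),h.mean(0),np.percentile(h[:,2],[5,50,95]))
E
```

```text
[551.96535225 -75.87910444 177.88268231] [-3.14141359e+00  9.50411296e-06  1.26296658e+00] [ 0.10849079  0.22345132 -1.20284698] [-0.03830299  0.00919683  0.00817411]
556 [552.78423899 -72.61300052  84.5864585 ] [79.72266571 85.68463036 86.9558673 ]
```

View pics/w_slot2.png

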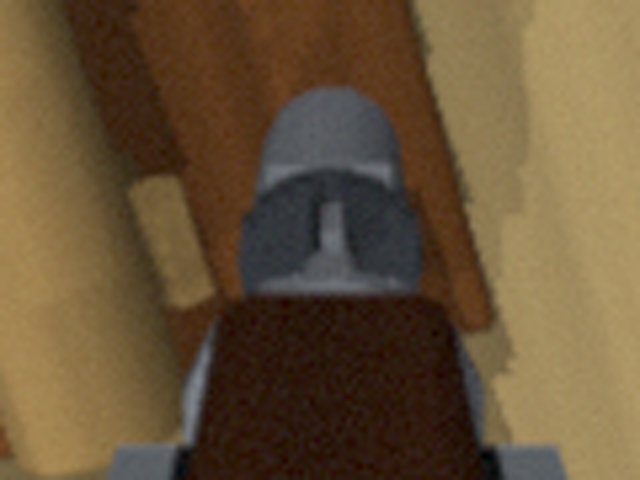

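The blade is about 5 mm into the slot (crop (330,225)) with no reaction force. I'll turn clockwise about the blade axis.

To row units: 0.0008 m / 0.6 = 0.0013, 0.0007 m / 0.6 = 0.0012, 0.96 rad / 3.1416 = 0.3056.

Call:
move_arm(
  motion=[
    [0,0,0.0382,0,0.0002,0.0008,0.015],
    [0,0,0.0764,0,0.0003,0.0008,0.015],
    [0,0,0.1146,0.0002,0.0005,0.0008,0.015],
    [0,0,0.1528,0,0.0007,0.0008,0.015],
    [0,0,0.191,0,0.0008,0.0008,0.015],
    [0,0,0.2292,0,0.001,0.0008,0.015],
    [0,0,0.2674,-0.0002,0.0012,0.0008,0.015],
    [0,0,0.3056,-0.0002,0.0013,0.0008,0.015],
  ],
)

```text
clock: 16.18
eef_pos: [552.9, -76.9, 177.5]
tcp_rot: [3.14, 0.0, 0.3]
contact_force: [0.3, -3.5, -2.1]
opening: 0.268
grasp_force: 68.8
```

```bash
python3 - <<'E'
from h import *
s=sensors.sense();print(s['eef_pos'],s['tcp_rot'],s['contact_force'],s['wrist_torque'])
save('wrist');Q=cloud('wrist').reshape(-1,3)
a=Q[(abs(Q[:,2]-79)<2)&(np.hypot(Q[:,0]-551.6,Q[:,1]+78)<75)&(np.hypot(Q[:,0]-551.6,Q[:,1]+78)>22)]
print(len(a),a.mean(0),np.arctan2(a[:,1].mean()+78.3,a[:,0].mean()-551.6))
E
```

```text
[552.86020985 -76.9237348  177.50216072] [3.14027098e+00 1.78500002e-04 2.99532210e-01] [ 0.2649111  -3.52602352 -2.10509011] [-0.92528778 -0.02602652  0.05553665]
0 [nan nan nan] nan<stdin>:5: RuntimeWarning: Mean of empty slice.
  ret = um.true_divide(
  ret = ret.dtype.type(ret / rcount)
```

To row units: 0.0003 m / 0.6 = 0.0005, 0.0002 m / 0.6 = 0.0003, 0.4 rad / 3.1416 = 0.1273.

Call:
move_arm(
  motion=[
    [0,0,0.0318,0,0.0002,0,0.015],
    [0,0,0.0637,0,0.0003,0,0.015],
    [0,0,0.0955,0,0.0003,0,0.015],
    [0,0,0.1273,0,0.0005,0,0.015],
    [0,0,0.1273,0,0.0005,0,0.015],
  ],
)

```text
clock: 16.85
eef_pos: [552.8, -77.6, 177.5]
tcp_rot: [3.14, -0.0, -0.096]
contact_force: [0.3, -5.6, -2.6]
opening: 0.275
grasp_force: 68.9
```

```bash
python3 - <<'E'
from h import *
s=sensors.sense();print(s['eef_pos'],s['tcp_rot'],s['contact_force'],s['wrist_torque'])
for n in('scene','top'):
    save(n);Q=cloud(n).reshape(-1,3)
    a=Q[(abs(Q[:,2]-79)<2.5)&(np.hypot(Q[:,0]-551.6,Q[:,1]+78)<75)&(np.hypot(Q[:,0]-551.6,Q[:,1]+78)>22)]
    if len(a): print(len(a),a.mean(0),np.arctan2(a[:,1].mean()+78.3,a[:,0].mean()-551.6))
E
```

```text
[552.79725827 -77.57677635 177.47980225] [ 3.13962119e+00 -1.03564116e-04 -9.56942129e-02] [ 0.27601245 -5.6044083  -2.64878142] [-1.42673148  0.10397018  0.06462903]
114 [508.56899102 -84.07552     78.65100399] -3.008172372613267
```

To row units: 0.0009 m / 0.6 = 0.0015, 0.0008 m / 0.6 = 0.0013, 0.12 rad / 3.1416 = 0.0382.

Call:
move_arm(
  motion=[
    [0,0,0,0,0.001,0,0.015],
    [0,0,0.0191,0,0.0013,0,0.015],
    [0,0,0.0382,0,0.0015,0,0.015],
    [0,0,0.0382,0,0.0015,0,0.015],
  ],
)

```text
clock: 17.45
eef_pos: [552.7, -78.0, 177.5]
tcp_rot: [3.141, -0.0, -0.215]
contact_force: [-0.3, -5.5, -1.7]
opening: 0.275
grasp_force: 68.9
```

```bash
cat > k.py <<'E'
from h import *
s=sensors.sense();print(s['eef_pos'],s['tcp_rot'],s['contact_force'],s['wrist_torque'])
save('scene');Q=cloud('scene').reshape(-1,3)
rr=np.hypot(Q[:,0]-551.6,Q[:,1]+78.3)
a=Q[(abs(Q[:,2]-79)<2.5)&(rr<75)&(rr>22)]
xy=a[:,:2]-a[:,:2].mean(0);w,V=np.linalg.eigh(xy.T@xy);v=V[:,1]
print(len(a),a.mean(0),np.arctan2(a[:,1].mean()+78.3,a[:,0].mean()-551.6),'pca',np.arctan(v[1]/v[0]),np.sqrt(w/len(a))*3.46)
E
python3 k.py
```

```text
[552.68137991 -77.97992406 177.48895784] [ 3.14059867e+00 -6.10443709e-05 -2.15314486e-01] [-0.30625892 -5.46463024 -1.72943282] [-1.47035869  0.12952752  0.07896937]
117 [508.09041503 -79.60087147  78.69667313] -3.1117030545444275 pca -0.00717599143163038 [18.70128445 45.28661081]
```

To row units: 0.0006 m / 0.6 = 0.001, 0.0005 m / 0.6 = 0.0008, 0.07 rad / 3.1416 = 0.0223.

Call:
move_arm(
  motion=[
    [0,0,0.0127,0,0.0008,0,0.015],
    [0,0,0.0223,0,0.001,0,0.015],
    [0,0,0.0223,0,0.001,0,0.015],
  ],
)

```text
clock: 17.88
eef_pos: [552.6, -78.2, 177.5]
tcp_rot: [3.141, -0.0, -0.286]
contact_force: [-1.2, -5.0, -2.9]
opening: 0.275
grasp_force: 68.9
```

```bash
python3 k.py
```

```text
[552.59452776 -78.2008272  177.4842339 ] [ 3.14118544e+00 -3.31469108e-05 -2.85858834e-01] [-1.15300254 -4.98178837 -2.85226899] [-1.27144762  0.09302488  0.12924698]
112 [507.31402703 -78.24638081  78.78394197] 3.140381905330821 pca -0.05285318389871323 [19.0513062  46.45788637]
```

To row units: 0.0003 m / 0.6 = 0.0005, 0.0002 m / 0.6 = 0.0003, 0.08 rad / 3.1416 = 0.0255.

Call:
move_arm(
  motion=[
    [0,0,0.0127,0,0.0003,0,0.015],
    [0,0,0.0255,0,0.0005,0,0.015],
    [0,0,0.0255,0,0.0005,0,0.015],
  ],
)

```text
clock: 18.3
eef_pos: [552.4, -78.3, 177.5]
tcp_rot: [3.141, 0.0, -0.366]
contact_force: [-1.8, -4.8, -2.1]
opening: 0.27
grasp_force: 68.9
```

```bash
python3 k.py
```

```text
[552.42118253 -78.32658693 177.47101212] [ 3.14137375e+00  2.16764808e-04 -3.65670786e-01] [-1.83726044 -4.84185396 -2.05749085] [-1.25461028  0.29545814  0.20095988]
109 [507.70852006 -78.19693256  78.90683493] 3.1392444243775377 pca -0.022829194395809743 [18.92632448 45.64151071]
```

To row units: -0.04 m / 0.6 = -0.0667, -0.02 m / 0.6 = -0.0333, -0.2 rad / 3.1416 = -0.0637.

Call:
move_arm(
  motion=[
    [0,0,-0.0318,0,0,0,0.015],
    [0,0,-0.0637,0,0,0,0.015],
    [0,0,-0.0637,0,0,0,0.015],
    [0,0,-0.0637,0,0,-0.0067,0.015],
    [0,0,-0.0637,0,0,-0.0167,0.015],
    [0,0,-0.0637,0,0,-0.0333,0.015],
    [0,0,-0.0637,0,0,-0.0667,0.015],
    [0,0,-0.0637,0,0,-0.0667,0.015],
  ],
)

```text
clock: 19.35
eef_pos: [553.8, -78.2, 219.5]
tcp_rot: [-3.141, -0.004, -0.167]
contact_force: [0.6, -0.3, -2.5]
opening: 0.271
grasp_force: 69.2
```

```bash
python3 k.py; python3 - <<'E'
from h import *
s=sensors.sense()
p,d=save('wrist');cv2.imwrite('pics/w_after.png',p[...,::-1])
A=np.eye(4);A[:3,:3]=R.from_euler('xyz',s['tcp_rot']).as_matrix();A[:3,3]=s['eef_pos']
t=(cloud('wrist').reshape(-1,3)-A[:3,3])@A[:3,:3]
for lo in range(5,112,10):
    q=t[(t[:,2]>=lo)&(t[:,2]<lo+10)&(t[:,0]>-5)&(np.hypot(t[:,0],t[:,1])<(22 if lo<40 else 9))]
    if len(q)>3: print(lo,len(q),np.percentile(q[:,0],[1,50,99]).round(1),np.percentile(q[:,1],[1,50,99]).round(1))
q=t[(t[:,2]>5)&(t[:,2]<25)&(abs(t[:,1])<9)&(t[:,0]>8)&(t[:,0]<22)];print('face slope x vs y (rot), x vs z',np.polyfit(q[:,1],q[:,0],1),np.polyfit(q[:,2],q[:,0],1))
E
```

```text
[553.7965334  -78.22204823 219.47270837] [-3.1410495  -0.00360335 -0.16734304] [ 0.55733714 -0.32391166 -2.45798407] [ 0.04080008 -0.01779876  0.04171207]
105 [507.09280019 -78.70792485  78.82477029] -3.1324275424800154 pca -0.06625682673159047 [18.22833839 44.68858872]
5 320 [11.7 15.1 15.6] [-11.2   0.3  11.7]
15 279 [11.6 15.1 15.6] [-11.2   0.2  11.7]
25 227 [-2.  13.8 15.4] [-15.3  -0.3  15.7]
35 36 [ 3.5 14.  15.1] [-14.8   1.   15.2]
75 45 [1.3 3.3 6.4] [-3.4  0.1  3.3]
85 17 [3.  6.3 6.8] [-1.4  0.1  1.9]
face slope x vs y (rot), x vs z [1.96327504e-03 1.51640630e+01] [1.27950085e-03 1.51456276e+01]
```

View pics/w_after.png

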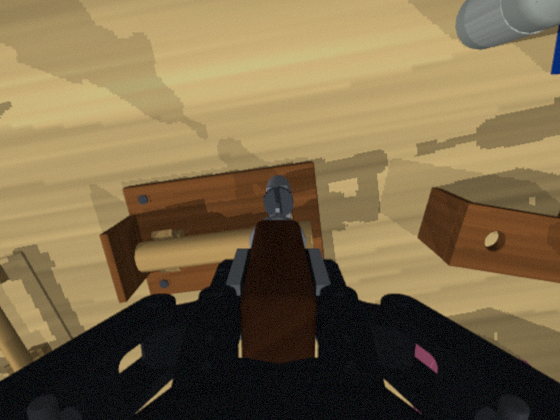

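The driver is out of the slot and still straight in the grip, and the stand's free hole shows at (491,240). That was picture 11, one over the limit, so from here I use numbers only. Next: back to the stand, checking the keeper on the way.

```bash
python3 - <<'E'
from h import *
A=pose([551.6,-78.3,205],1.263)
def ap(rz,x,y,z):
    global A
    E=np.eye(4);E[:3,:3]=R.from_rotvec([0,0,rz]).as_matrix();E[:3,3]=[x,y,z];A=A@E
for m in[(0,2.5,-.4,22)]+[(0,0,0,1)]*5+[(.96,-.1,.8,.5),(.4,0,.3,0),(.12,0,.9,0),(.07,0,.6,0),(.08,0,.3,0),(-.2,0,0,-40)]:ap(*m)
print(A[:3,3]);
plan([490,-200,240],.461,A);plan([480.6,-265.9,220],.461)
E
```

```text
[552.49655251 -78.18973612 217.5       ]
row [-0.0, -0.0, -0.628, -0.0414, 0.1305, -0.0225] rows>= 3.36
row [-0.0, -0.0, -0.0, -0.0377, 0.0549, 0.02] rows>= 1.11
```

To row units: 0.1305 m / 0.6 = 0.2175, -0.0414 m / 0.6 = -0.069, -0.628 rad / 3.1416 = -0.1999.

Call:
move_arm(
  motion=[
    [0,0,-0.05,-0.0173,0.0543,-0.0375,0.015],
    [0,0,-0.0999,-0.0345,0.1088,-0.0375,0.015],
    [0,0,-0.1499,-0.0518,0.1632,-0.0375,0.015],
    [0,0,-0.1999,-0.069,0.2175,-0.0375,0.015],
    [0,0,-0.1999,-0.069,0.2175,-0.0375,0.015],
    [0,0,-0.1999,-0.069,0.2175,-0.0375,0.015],
  ],
)

```text
clock: 20.2
eef_pos: [490.0, -199.7, 239.5]
tcp_rot: [-3.141, 0.0, 0.458]
contact_force: [0.0, 0.8, -0.6]
opening: 0.276
grasp_force: 69.4
```

```bash
python3 - <<'E'
from h import *
s=sensors.sense();print(s['eef_pos'],s['tcp_rot'])
save('wrist');Q=cloud('wrist').reshape(-1,3)
rr=np.hypot(Q[:,0]-551.6,Q[:,1]+78.3)
h=Q[(abs(Q[:,2]-86)<1.5)&(rr<18)];print('head',len(h),(h.min(0)+h.max(0))/2)
a=Q[(abs(Q[:,2]-79)<1.5)&(rr<80)&(rr>18)&(Q[:,0]<540)]
r=cv2.minAreaRect(np.ascontiguousarray(a[:,:2],dtype=np.float32))
xy=a[:,:2]-a[:,:2].mean(0);w,V=np.linalg.eigh(xy.T@xy);v=V[:,1];print('arm',len(a),a.mean(0),r,np.arctan(v[1]/v[0]))
b=Q[(abs(Q[:,2]-12)<1.5)&(abs(Q[:,0]-508)<75)&(abs(Q[:,1]+15)<115)];print(len(b),cv2.minAreaRect(np.ascontiguousarray(b[:,:2],dtype=np.float32)))
E
```

```text
[ 489.97197478 -199.716524    239.49433564] [-3.14073166e+00  1.43652998e-04  4.58206674e-01]
head 659 [551.59851499 -78.05208225  86.00409247]
arm 1113 [510.99868794 -77.00794777  79.04822835] ((511.1005554199219, -76.85472869873047), (18.398868560791016, 48.51764678955078), 88.3555908203125) -0.02973663412718305
14992 ((508.6070861816406, -14.321052551269531), (204.64645385742188, 129.7208251953125), 88.25533294677734)
```

To row units: 0.0549 m / 0.6 = 0.0915, -0.0377 m / 0.6 = -0.0628.

Call:
move_arm(
  motion=[
    [0,0,0,-0.0333,0.05,0.0167,0.015],
    [0,0,0,-0.0628,0.0915,0.0333,0.015],
    [0,0,0,-0.0628,0.0915,0.0333,0.015],
    [0,0,0,-0.0628,0.0915,0.0333,0.015],
    [0,0,0,-0.0628,0.0915,0.0333,0.015],
  ],
)

```text
clock: 20.88
eef_pos: [481.1, -265.1, 220.3]
tcp_rot: [3.141, -0.0, 0.462]
contact_force: [-1.1, -0.9, -1.4]
opening: 0.27
grasp_force: 69.5
```

To row units: 0.065 m / 0.6 = 0.1083, 0.055 m / 0.6 = 0.0917.

Call:
move_arm(
  motion=[
    [0,0,0,0,0,0.05,0.015],
    [0,0,0,0,0,0.075,0.015],
    [0,0,0,0,0,0.0917,0.015],
    [0,0,0,0,0,0.1083,0.015],
  ],
)

```text
clock: 21.38
eef_pos: [481.1, -266.0, 154.9]
tcp_rot: [3.141, -0.0, 0.461]
contact_force: [-0.0, 0.3, -0.9]
opening: 0.273
grasp_force: 69.5
```

To row units: 0.042 m / 0.6 = 0.07, 0.038 m / 0.6 = 0.0633.

Call:
move_arm(
  motion=[
    [0,0,0,0,0,0.025,0.015],
    [0,0,0,0,0,0.05,0.015],
    [0,0,0,0,0,0.0633,0.015],
    [0,0,0,0,0,0.07,0.015],
    [0,0,0,0,0,0.07,0.015],
  ],
)

```text
clock: 22.0
eef_pos: [480.8, -266.1, 112.9]
tcp_rot: [-3.142, 0.0, 0.461]
contact_force: [-0.1, 0.3, -1.5]
opening: 0.276
grasp_force: 69.5
```

To row units: 0.0015 m / 0.6 = 0.0025, 0.001 m / 0.6 = 0.0017.

Call:
move_arm(
  motion=[
    [0,0,0,0,0,0.0017,0.015],
    [0,0,0,0,0,0.0025,0.015],
    [0,0,0,0,0,0.0025,0.015],
  ],
)

```text
clock: 22.38
eef_pos: [481.0, -266.2, 112.1]
tcp_rot: [3.141, -0.0, 0.461]
contact_force: [-1.2, 1.1, 5.8]
opening: 0.272
grasp_force: 70.1
```

Bolster is seated. Release and retreat.

To row units: -0.16 m / 0.6 = -0.2667, -0.11 m / 0.6 = -0.1833.

Call:
move_arm(
  motion=[
    [0,0,0,0,0,0,0.03],
    [0,0,0,0,0,0,0.045],
    [0,0,0,0,0,0,0.06],
    [0,0,0,0,0,0,0.07],
    [0,0,0,0,0,-0.0333,0.07],
    [0,0,0,0,0,-0.1,0.075],
    [0,0,0,0,0,-0.1833,0.08],
    [0,0,0,0,0,-0.2667,0.08],
  ],
)

```text
clock: 23.38
eef_pos: [480.4, -265.9, 272.9]
tcp_rot: [-3.141, 0.0, 0.461]
contact_force: [0.4, -0.6, -0.4]
opening: 0.938
grasp_force: 0.0
```

```bash
python3 - <<'E'
from h import *
s=sensors.sense();print(s['eef_pos'],s['contact_force'],s['opening'])
save('wrist');Q=cloud('wrist').reshape(-1,3)
S=Q[(np.hypot(Q[:,0]-480.5,Q[:,1]+266)<30)&(Q[:,2]>155)&(Q[:,2]<175)]
print('driver',len(S),np.median(S[:,2]),cv2.minAreaRect(np.ascontiguousarray(S[:,:2],dtype=np.float32)))
th=-.0323;ex=np.array([np.cos(th),np.sin(th)]);ey=np.array([-np.sin(th),np.cos(th)])
for n in('scene','top'):
    save(n);Q=cloud(n).reshape(-1,3);L=np.c_[(Q[:,:2]-[508.5,-17])@ex,(Q[:,:2]-[508.5,-17])@ey,Q[:,2]]
    r=L[(abs(L[:,0])<18)&(abs(L[:,1])<92)&(L[:,2]>58)&(L[:,2]<69)];print(n,'rod',len(r),np.percentile(r[:,1],[1,99]),np.percentile(r[:,0],[1,99]),np.percentile(r[:,2],98))
E
```

```text
[ 480.43717307 -265.91330333  272.92364309] [ 0.35412908 -0.61451836 -0.37472435] 0.9377177505225298
driver 1283 171.47462598722544 ((485.0008544921875, -268.6560363769531), (31.50384521484375, 23.773361206054688), 26.58973503112793)
scene rod 604 [-87.41994702  80.34770977] [-14.12361277  12.70762579] 68.4795540705708
top rod 447 [-84.94902228  81.25589632] [-15.97351807  11.41329733] 68.57366520742042
```

Call:
move_arm(
  motion=[
    [0,0,0,0,0,0,0.08],
    [0,0,0,0,0,0,0.08],
    [0,0,0,0,0,0,0.08],
  ],
)

```text
clock: 23.9
eef_pos: [480.3, -265.8, 270.4]
tcp_rot: [-3.14, 0.001, 0.461]
contact_force: [0.4, 0.2, 0.0]
opening: 0.934
grasp_force: 0.0
```

```bash
python3 - <<'E'
from h import *
save('wrist');Q=cloud('wrist').reshape(-1,3)
S=Q[(np.hypot(Q[:,0]-480.5,Q[:,1]+266)<30)&(Q[:,2]>155)&(Q[:,2]<175)]
print('driver',len(S),np.median(S[:,2]),cv2.minAreaRect(np.ascontiguousarray(S[:,:2],dtype=np.float32)))
S=Q[(np.hypot(Q[:,0]-451,Q[:,1]+351)<25)&(Q[:,2]>100)&(Q[:,2]<150)];print('awl',len(S),S.mean(0),S[:,2].max())
th=-.0323;ex=np.array([np.cos(th),np.sin(th)]);ey=np.array([-np.sin(th),np.cos(th)])
L=np.c_[(Q[:,:2]-[508.5,-17])@ex,(Q[:,:2]-[508.5,-17])@ey,Q[:,2]]
r=L[(abs(L[:,0])<18)&(abs(L[:,1])<92)&(L[:,2]>58)&(L[:,2]<69)];print('rod',len(r),np.percentile(r[:,1],[.5,99]),np.percentile(r[:,0],[1,99]))
E
```

```text
driver 1247 164.73198784017075 ((481.199462890625, -267.0792236328125), (32.077613830566406, 23.99716567993164), 26.56888771057129)
awl 827 [ 454.87856747 -346.36803329  125.79252058] 138.70751550125948
rod 3881 [-86.57773508  52.358772  ] [-12.82236091  13.70508559]
```

```bash
python3 - <<'E'
from h import *
plan([500,0,300],.3,pose([480.6,-265.9,271.5],.461))
E
```

```text
row [-0.0, -0.0, 0.161, 0.1357, -0.2295, -0.0285] rows>= 4.29
```

To row units: -0.2295 m / 0.6 = -0.3825, 0.1357 m / 0.6 = 0.2262, 0.161 rad / 3.1416 = 0.0512.

Call:
move_arm(
  motion=[
    [0,0,0.0512,0.2262,-0.3825,-0.0475,0.08],
    [0,0,0.0512,0.2262,-0.3825,-0.0475,0.08],
    [0,0,0.0512,0.2262,-0.3825,-0.0475,0.08],
    [0,0,0.0512,0.2262,-0.3825,-0.0475,0.08],
    [0,0,0.0512,0.2262,-0.3825,-0.0475,0.08],
    [0,0,0.0512,0.2262,-0.3825,-0.0475,0.08],
    [0,0,0.0512,0.2262,-0.3825,-0.0475,0.08],
    [0,0,0.0512,0.2262,-0.3825,-0.0475,0.08],
  ],
)

```text
clock: 24.95
eef_pos: [500.0, -1.4, 299.7]
tcp_rot: [3.141, 0.001, 0.298]
contact_force: [0.2, 0.1, 0.6]
opening: 0.937
grasp_force: 0.0
```

Call:
move_arm(
  motion=[
    [0,0,0,0,0,0,0.08],
    [0,0,0,0,0,0,0.08],
    [0,0,0,0,0,0,0.08],
  ],
)

```text
clock: 25.32
eef_pos: [500.1, -0.4, 300.0]
tcp_rot: [-3.142, 0.0, 0.3]
contact_force: [0.4, -0.2, -0.0]
opening: 0.937
grasp_force: 0.0
```

```bash
python3 - <<'E'
from h import *
p,d=save('wrist')
print(sensors.sense()['eef_pos'],proj('wrist',[508,-17,60]))
th=-.0323;ex=np.array([np.cos(th),np.sin(th)]);ey=np.array([-np.sin(th),np.cos(th)])
Q=cloud('wrist').reshape(-1,3);L=np.c_[(Q[:,:2]-[508.5,-17])@ex,(Q[:,:2]-[508.5,-17])@ey,Q[:,2]]
def f(nm,z,dz,x0,x1,y0,y1):
    s=L[(abs(L[:,2]-z)<dz)&(L[:,0]>x0)&(L[:,0]<x1)&(L[:,1]>y0)&(L[:,1]<y1)]
    if len(s)>5: print(nm,len(s),np.percentile(s[:,0],[1,99]).round(1),s[:,1].min().round(1),np.percentile(s[:,1],[1,50,99]).round(1),s[:,1].max().round(1))
f('cr+',49,1.5,-45,45,40,80);f('cr-',49,1.5,-45,25,-85,-40);f('end',75,1.5,-60,60,85,115);f('head',86,1.5,25,65,-85,-40);f('rod',63,5,-12,12,-95,93);f('arm',79,1.5,-40,30,-85,-40)
E
```

```text
[ 5.00155135e+02 -2.61026540e-01  3.00003594e+02] [292.935607   175.28607659]
cr+ 97 [-20.2  20.6] 41.7 [50.  60.7 70.4] 73.1
cr- 35 [-19.8  20.6] -56.2 [-56.2 -53.1 -49.7] -49.6
end 456 [-34.3  33.9] 97.1 [ 97.2 101.1 105.1] 105.3
head 361 [33.2 56.6] -71.5 [-71.2 -61.5 -47.7] -47.4
rod 2727 [-11.7  11.8] -85.7 [-84.   10.9  82.2] 83.6
arm 674 [-19.4  29.4] -68.4 [-68.3 -59.3 -50.6] -50.2
```

```bash
python3 -c "
from rig import order
print(order.sign_off())"
```

```text
the job is handed in; nothing more can be done
None
```

The job is handed in at about 25 s of robot time: the rod lies in both cradles about 1.5 mm short of centre lengthwise, the keeper measures square across it at its stop, and the screwdriver stands back in its free hole; I viewed 11 pictures, one over the limit.

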